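Raise the telescopic work light

TASK

Raise the small work light so that it shines over the gearbox: squeeze in the release button on the side of its stand's grip block and, keeping it squeezed, pull the mast straight up past the first stop to the second stop, the very top of its travel. There is no catch at the top, so finish while still holding the block up there with the button squeezed in. Leave the twin stand with the round mirror alone and do not shift the loose things around.

Things in the scene. Friction and masses are not known exactly. Their poses are not given: they have to be found in the camera images.
- lamp_stand: Telescopic stand with the rectangular lamp, fixed to the bench, at a new place and yaw each time. Cast foot 130 mm across, upright steel tube 26 mm across with a 33 mm collar, top at 150 mm. Origin: centre of the foot's underside. z is up; x points to the lamp, y to the side of the block where the button is.
- grip (a point): Centre of the black grip block on top of the light's mast, 182 mm above the bench when the mast is down; moves with the mast; axes as lamp_stand. Block 34 mm (x) by 36 mm (y) by 44 mm (z). Squeeze it across y, one finger on the button (+y face), the other on the plain -y face: 43 mm across with the button out, 38 mm with it in.
- mast (a joint): Height of the mast: 0 down, 0.050 first stop (the pin snaps in there if the button is out), 0.100 second stop (end of travel, no pin hole). With the button out the pin locks it at 0 and 0.050. With the button in it slides with about 1 N of friction; the moving parts weigh 0.3 to 0.5 kg and sink slowly back to the first stop when let go.
- button (a joint): How far the button is pressed in: 0 out, 0.005 fully in. A grey pad 18 mm wide (x), 22 mm high (z), centred on the block's +y face at the height of grip, 7 mm proud when out, 2 mm when in; pressed towards -y. The spring takes 3 N to start and 7 N fully in; the pin is free of its hole beyond about 0.0035.
- lamp (a point): Centre of the rectangular lamp (50 x 100 x 22 mm), 122 mm out along x of the stand and 20 mm below grip, no higher than grip anywhere. A level 10 mm rod, 14 mm below grip, joins it to the block's +x face. Not to be gripped.
- mirror_stand: The twin stand, with the same foot, tube, block and button shape, that carries a round mirror 90 mm across in place of the lamp; to be left alone. Origin: centre of its foot's underside; x points to the mirror.
- gearbox: Aluminium gearbox housing, 100 x 85 mm base, round body, 80 mm high in all, fixed to the bench between the stands. Origin: centre of its underside.
- jar: Glass jar with steel lid, 64 mm across, 85 mm high, loose bystander. Origin: centre of its underside.
- can: Steel can, 60 mm across, 150 mm high, loose bystander. Origin: centre of its underside.
- mug: White mug, 80 mm across, 90 mm high, loose bystander. Origin: centre of its underside.
- tape: Roll of tape lying flat, 100 mm across, 24 mm high, loose bystander. Origin: centre of its underside.
- screwdriver: Screwdriver lying on the bench, loose bystander. Its x runs along it.
- wrench: Wrench lying on the bench, loose bystander. Its x runs along it.
- offcut: Wooden offcut 130 x 60 x 35 mm, loose bystander. Origin: centre of its underside.

How it is judged:
By the outcome, as a careful person would: the job done as asked, in the order asked, and still so for the second after the job is handed in, while the arm keeps its last pose, push and grip.
It also fails if it takes over 32 s, if anything falls off the work surface, if the arm or the gripper's body presses on something with over 40 N, if the wrist force passes 120 N, or if a joint passes its speed limit or range.

ROBOT

A 6-joint arm with a two-finger parallel gripper is mounted at the origin on the work surface. World frame = base frame: x ahead of the robot, y to its left, z up, the work surface at z = 0. Lengths are in m, angles in rad, forces in N, time in s.
With the tool pointing down it reaches from about 0.3 to 0.875 m from the base axis. Payload 6.4 kg.
Tool frame: the origin (TCP) lies midway between the tips of the shut fingers; the grasp point (between the pads) lies 19 mm behind it; z points along the fingers, y is the direction in which the jaws open and shut (so a half turn about z gives the same grasp; the last joint's range is limited). The gripper opens to 85 mm and grips with 20 to 120 N. Pads are 22 mm wide; open, the fingers measure 114 mm over their backs; the gripper's body (76 mm by 85 mm) begins 54 mm behind the grasp point. The pads swing forward as they close: fully open they stand 13 mm farther back than shut.
Start: joints at [0.986, 0.181, 1.607, -0, 1.354, -0.206], TCP at [0.213, 0.534, 0.231] pointing down, gripper open.
Joint ranges: [-2.99, 2.99], [-0.89, 2.07], [0.3, 2.58], [-1.14, 4.28], [0, 2.63], [-3.12, 3.12]. Speed limits (rad/s): [2.57, 2.57, 3.01, 3.14, 3.14, 3.14].

INTERFACE

Orientations are given as a unit quaternion [w, x, y, z].
In Python, from bench import ctrl, optics, ticket gives the robot as it stands. The module is installed in compiled form; this text tells all that it offers.
- The arm moves only by the tool step_arm, never from a script. Its argument "targets" is text: rows parted by semicolons, each of 6 numbers parted by spaces: the shift along the tool's x, y, z in mm, then the turn, a rotation vector about the tool's x, y, z in rad. In form: dx dy dz rx ry rz; .... A call has 1 to 8 rows; each row is the pose to reach, as a shift and turn from the pose commanded when the call began, along the tool's axes at that moment; what a row does not reach only later rows make up. A row lasts 1/8 s, in which the tool goes at most 62.5 mm and 10.7 degrees, less where a joint would pass 70% of its speed; a pose out of reach is approached as far as the arm can. A call with a gripper value outside its range is refused whole. "grip" is the opening in per cent of the stroke, from 0 (shut) to 100 (fully open), set as the call begins (left out, the last holds). The fingers move at their own pace and stop on an object; the grip force is fixed at half the most. Time passes only in rows, so rows that repeat a pose let the fingers close. It gives the time, the measured TCP pose, the force and the opening at its end, in the units of the state.
- ctrl.get_obs(): the state, without advancing time (a new reading comes with each control period).
- optics.camera(name): name is "scene" or "top" or "wrist"; returns a dict with "image" (384x512x3 uint8, red, green, blue), "mtx" (3x3 intrinsics, pixels), "xyz" and "orientation" of the camera in the world. Camera axes: x right, y up, looking along -z (the intrinsics and any distortion apply to the point x, -y, -z); pixel columns grow to the right and rows downward; lengths in m; the calibration is good to about 2 mm. The wrist camera is an equidistant fisheye: a pixel r from the principal point sees the ray r / f radians off the axis. A picture is of the moment at which its call begins. There is no depth.
- ticket.hand_in(): hands the job in, once; it reports no verdict.
The state is a dict: "time_s": time; "q": joint angles; "dq": joint speeds; "joint_efforts": joint torques, N m; "eef_pos": TCP position; "eef_rot": TCP orientation; "wrist_force": force on the tool from outside, world axes, zero at the start; "torque": the same for the moment, N m; "opening": opening from 0.0 (shut) to 1.0 (fully open).
Only numpy, scipy, OpenCV 4.12 (cv2) and the standard library are available. Lean on these libraries where they do the work, as an engineer would, in place of code of your own. Each camera call takes 0.05 s, during which the arm holds its last target.

## Working session

There is one attempt and no reset: what is moved stays moved. The work goes in short steps, Python scripts to look and compute and a tool call to move; the robot and the scene stay as the last step left them, time stands still between calls to the robot, and variables do not carry over. Pictures are saved under pics/ and viewed, and the job is handed in when it is done.

Besides the shell and the picture viewer there is one more tool, called after "Emit:" in YAML: its name, and indented under it one key for each argument. step_arm: Moves the arm, as the interface text tells. Its arguments: {"type":"object","properties":{"targets":{"type":"string"},"grip":{"type":"number"}},"required":["targets"]}

```bash
mkdir -p pics; python3 - <<'E'
from bench import ctrl, optics
import cv2,pickle
d={}
for n in("scene","top","wrist"):
    c=optics.camera(n);d[n]=c
    cv2.imwrite(f"pics/{n}0.png",cv2.cvtColor(c["image"],cv2.COLOR_RGB2BGR))
    print(n,c["mtx"].tolist(),c["xyz"],c["orientation"],[k for k in c])
pickle.dump(d,open("v0.pkl","wb"))
print(ctrl.get_obs())
E
```

```text
scene [[376.2206518680573, 0.0, 262.83672875141724], [0.0, 376.2206518680573, 189.03958897177446], [0.0, 0.0, 1.0]] [ 1.14618307 -0.40738994  1.20405228] [0.8571518  0.25159159 0.13215512 0.42956662] ['image', 'mtx', 'xyz', 'orientation']
top [[397.5333107610145, 0.0, 257.33244768063076], [0.0, 397.5333107610145, 189.69845592686588], [0.0, 0.0, 1.0]] [0.36452285 0.01668805 1.4319875 ] [ 0.71350452  0.04434017 -0.06334658 -0.69637092] ['image', 'mtx', 'xyz', 'orientation']
wrist [[297.3186396354542, 0.0, 255.85278205310576], [0.0, 297.3186396354542, 189.14648027421566], [0.0, 0.0, 1.0]] [0.1437324  0.56166726 0.37261165] [ 0.81847704 -0.1220433  -0.08176463  0.55544154] ['image', 'mtx', 'xyz', 'orientation']
{'time_s': 0.15, 'q': array([ 9.85682822e-01,  1.81408865e-01,  1.60774203e+00, -8.91816096e-06,
        1.35380734e+00, -2.06310197e-01]), 'dq': array([-0.00088299, -0.00146153, -0.00187868, -0.00076117, -0.00012682,
        0.00066629]), 'joint_efforts': array([ 9.77401178e-04, -4.45263290e+01, -3.51694500e+01, -2.51556685e-04,
        5.78077117e-03,  5.27702980e-05]), 'eef_pos': array([0.21240005, 0.53389027, 0.23058701]), 'eef_rot': array([-2.59173835e-04,  1.88270293e-01,  9.82117015e-01, -6.31702705e-04]), 'wrist_force': array([ 0.02276898,  0.65691888, -0.13937698]), 'torque': array([ 0.04662615,  0.01332755, -0.01839756]), 'opening': 0.9999396077897704}
```

View pics/scene0.png

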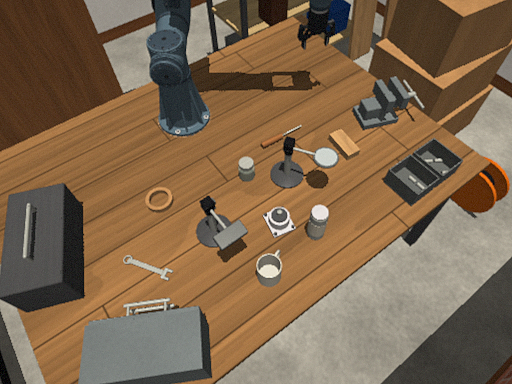

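View pics/top0.png

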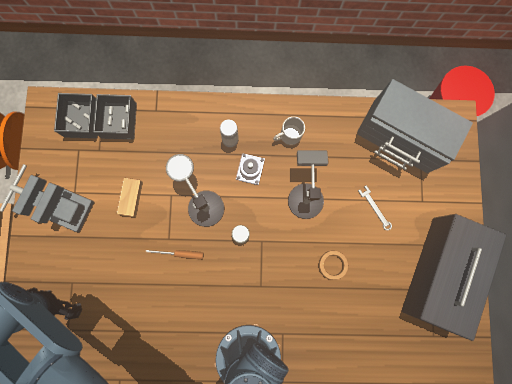

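View pics/wrist0.png

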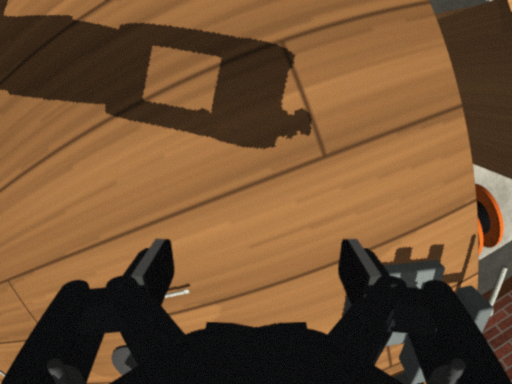

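The lamp stand has its rectangular lamp at about (312,157) in the top view and its block near (310,192). The mirror stand has its block near (201,201). I'll zoom in on both.

```bash
python3 - <<'E'
import cv2,pickle,numpy as np
d=pickle.load(open("v0.pkl","rb"))
t=d["top"]["image"][140:230,265:355];s=d["scene"]["image"][185:260,180:260]
a=cv2.resize(t,(400,400),interpolation=cv2.INTER_NEAREST);b=cv2.resize(s,(400,375),interpolation=cv2.INTER_NEAREST)
b=np.vstack([b,np.zeros((25,400,3),np.uint8)])
cv2.imwrite("pics/z0.png",cv2.cvtColor(np.hstack([a,b]),cv2.COLOR_RGB2BGR))
E
```

```text
(no output)
```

View pics/z0.png

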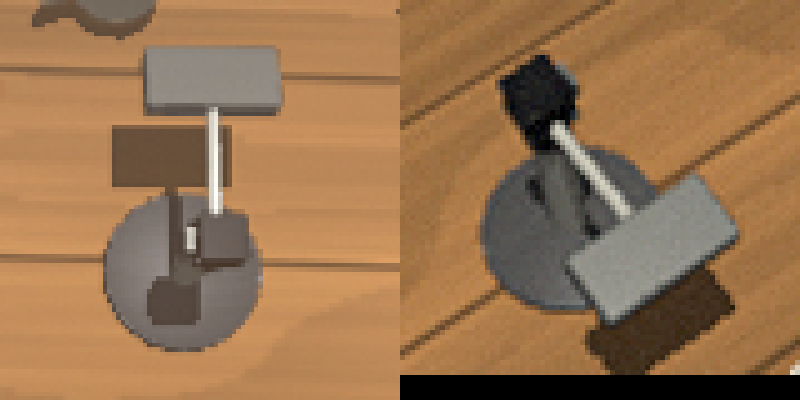

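```bash
cat > h.py <<'E'
import numpy as np,cv2
from scipy.spatial.transform import Rotation as R
def rot(q): return R.from_quat([q[1],q[2],q[3],q[0]])
def ray(c,u,v):
    K=c["mtx"]; x=(u-K[0,2])/K[0,0]; y=(v-K[1,2])/K[1,1]
    return c["xyz"], rot(c["orientation"]).apply([x,-y,-1])
def onz(c,u,v,z):
    o,d=ray(c,u,v); return o+d*(z-o[2])/d[2]
def proj(c,p):
    q=rot(c["orientation"]).inv().apply(np.array(p)-c["xyz"]); K=c["mtx"]
    return K[0,2]+K[0,0]*q[0]/-q[2], K[1,2]+K[1,1]*-q[1]/-q[2]
E
python3 - <<'E'
import pickle
from h import *
d=pickle.load(open("v0.pkl","rb"))
for n,(x0,y0,x1,y1) in (("top",(265,140,355,230)),("scene",(180,185,260,260))):
    c=d[n];im=c["image"][y0:y1,x0:x1];g=im.astype(int);sat=g.max(2)-g.min(2);m=g.max(2)
    for nm,mask in (("lamp",(sat<25)&(m>110)&(m<190)),("dark",(m<(85 if n=="top" else 40))&(sat<30)),("foot",(sat<25)&(m>60)&(m<140))):
        k=cv2.connectedComponentsWithStats(mask.astype(np.uint8),connectivity=4)
        i=np.argsort(-k[2][1:,4])[:2]+1
        for j in i:
            cs,_=cv2.findContours((k[1]==j).astype(np.uint8),cv2.RETR_EXTERNAL,cv2.CHAIN_APPROX_NONE)
            r=cv2.minAreaRect(cs[0]); print(n,nm,k[2][j]+[x0,y0,0,0,0],k[3][j]+[x0,y0],np.array(r[0])+[x0,y0],r[1:])
c=d["top"]
f=lambda u,v:(265-.5+u*.225,140-.5+v*.225)
for nm,u,v,z in (("foot",182,272,.01),("lampA",145,47,.173),("lampB",281,47,.173),("lampC",281,107,.173),("lampD",145,107,.173),("blkA",201,213,.204),("blkB",246,213,.204),("blkC",246,265,.204),("blkD",204,265,.204),("blk",224,239,.204),("btn",190,238,.19),("rod0",217,212,.173),("rod1",213,108,.173)):
    print(nm,onz(c,*f(u,v),z).round(4))
E
```

```text
top lamp [289 184  35  34 524] [303.10877863 202.73854962] [304.2794075  202.36764526] ((34.471214294433594, 29.15475845336914), 30.963754653930664)
top lamp [298 151  30  14 377] [312.50132626 156.93103448] [312.5 157.5] ((13.0, 29.0), 90.0)
top dark [303 184   3  16  34] [303.67647059 191.29411765] [304.  191.5] ((15.0, 2.0), 90.0)
top dark [307 193  13   8  26] [311.88461538 197.73076923] [312.70000458 198.1000061 ] ((11.180339813232422, 5.813776969909668), 26.56505012512207)
top foot [288 184  35  35 890] [305.07752809 201.12022472] [305. 201.] ((34.0, 34.0), 90.0)
top foot [297 152  31  14  96] [309.92708333 162.77083333] [310.11997986 162.62732697] ((31.95309066772461, 10.922262191772461), 20.136302947998047)
scene lamp [214 220  33  29 477] [229.8427673  233.79245283] [228.89189148 232.14865112] ((18.9483642578125, 31.270614624023438), 54.462318420410156)
scene lamp [216 218   7   9  15] [219. 222.] [219.00000381 222.        ] ((10.0, 1.2000000476837158), 53.13010025024414)
scene dark [200 196  15  20 169] [207.44970414 204.75147929] [208.42307663 205.38461685] ((17.1957073211
[... 184 characters left out ...]
cene foot [197 215  47  35 680] [212.60588235 229.74558824] [218.50389099 231.68523407] ((43.9764404296875, 33.03322982788086), 14.743562698364258)
scene foot [226 240  10   7  17] [230.35294118 242.94117647] [230.42307281 242.88460541] ((1.38675057888031, 10.816654205322266), 56.3099365234375)
foot [ 0.5479 -0.1942  0.01  ]
lampA [ 0.6927 -0.1421  0.173 ]
lampB [ 0.6956 -0.2426  0.173 ]
lampC [ 0.6505 -0.2423  0.173 ]
lampD [ 0.6476 -0.1424  0.173 ]
blkA [ 0.5652 -0.1787  0.204 ]
blkB [ 0.5661 -0.2107  0.204 ]
blkC [ 0.529  -0.2106  0.204 ]
blkD [ 0.5282 -0.1809  0.204 ]
blk [ 0.5471 -0.1951  0.204 ]
btn [ 0.5492 -0.1731  0.19  ]
rod0 [ 0.5713 -0.1953  0.173 ]
rod1 [ 0.6483 -0.1923  0.173 ]
```

```bash
cat >> h.py <<'E'
def cmd(obs,tgt,yaw):
    """row mm/rad to put TCP at tgt, pointing down with tool y along +-(-sin yaw,cos yaw)"""
    Rc=rot(obs["eef_rot"]); out=[]
    for s in(1,-1):
        y=s*np.array([-np.sin(yaw),np.cos(yaw),0]); z=np.array([0,0,-1.]); x=np.cross(y,z)
        Rt=R.from_matrix(np.c_[x,y,z]); out.append((Rc.inv()*Rt).as_rotvec())
    rv=min(out,key=np.linalg.norm)
    return (Rc.inv().apply(np.array(tgt)-obs["eef_pos"])*1000).round(1), rv.round(4)
E
python3 - <<'E'
from h import *
from bench import ctrl
import pickle
o=ctrl.get_obs();d=pickle.load(open("v0.pkl","rb"))
yaw=.027;g=np.array([.5475,-.1945])
print(rot(o["eef_rot"]).as_matrix().round(3))
for z in(.30,.163): print(cmd(o,[g[0],g[1],z],yaw))
# scene cross-check: predicted lamp top centre and block
for p in([.5475+.122,-.1945+.0033,.173],[.5475,-.1945,.182],[.5475,-.1945,.204]): print(proj(d["scene"],p),proj(d["top"],p))
print("mirror blk",onz(d["top"],201,201,.204))
E
```

```text
[[-0.929  0.37  -0.001]
 [ 0.37   0.929 -0.001]
 [ 0.    -0.001 -1.   ]]
(array([-580.7, -552.9,  -68.8]), array([-0.0013, -0.0005, -0.4058]))
(array([-580.7, -552.7,   68.2]), array([-0.0013, -0.0005, -0.4058]))
(np.float64(230.0216457920319), np.float64(232.89845663910089)) (np.float64(312.0856043151952), np.float64(157.42746729472003))
(np.float64(207.41151106160862), np.float64(204.35344993369216)) (np.float64(313.5364664046801), np.float64(194.11982418471))
(np.float64(206.46504818990562), np.float64(200.74426262898857)) (np.float64(314.7176123295963), np.float64(193.13390313460093))
mirror blk [0.51355424 0.15954415 0.204     ]
```

Emit:
step_arm:
  targets: "0 0 -60 0 0 0; -58 -55 -69 0 0 -0.04; -116 -110 -69 0 0 -0.08; -174 -165 -69 0 0 -0.12; -232 -220 -69 0 0 -0.16; -290 -275 -69 0 0 -0.2; -348 -330 -69 0 0 -0.24; -406 -385 -69 0 0 -0.28"
  grip: 100

```text
time_s: 1.15
eef_pos: [0.3965, 0.1357, 0.3003]
eef_rot: [0.0, 0.049, 0.999, 0.0]
wrist_force: [0.9, 0.9, -0.8]
opening: 1.002
```

```bash
python3 - <<'E'
from h import *
from bench import ctrl
o=ctrl.get_obs();print(o["q"].round(3),o["eef_pos"],cmd(o,[.5475,-.1945,.30],.027))
E
```

```text
[ 0.045 -0.244  1.881  0.     1.504 -1.429] [0.39645141 0.13566302 0.30032364] (array([-182.4, -313.9,    0.4]), array([ 0.0002,  0.0007, -0.1243]))
```

Emit:
step_arm:
  targets: "-29 -52 0 0 0 -0.03; -58 -104 0 0 0 -0.06; -87 -156 0 0 0 -0.09; -116 -208 0 0 0 -0.12; -145 -260 0 0 0 -0.124; -174 -300 0 0 0 -0.124; -182.4 -314 0 0 0 -0.124; -182.4 -314 0 0 0 -0.124"

```text
time_s: 2.15
eef_pos: [0.5464, -0.1932, 0.2995]
eef_rot: [-0.001, -0.012, 1.0, 0.001]
wrist_force: [0.2, 0.4, 0.6]
opening: 0.997
```

```bash
python3 - <<'E'
from h import *
from bench import ctrl,optics
import pickle
d={n:optics.camera(n) for n in("top","wrist","scene")};pickle.dump(d,open("v1.pkl","wb"))
o=ctrl.get_obs();print(o["q"].round(3),o["eef_pos"],cmd(o,[.5475,-.1945,.16],.027))
c=d["wrist"];print(c["xyz"],c["orientation"])
cv2.imwrite("pics/w1.png",cv2.cvtColor(c["image"],cv2.COLOR_RGB2BGR))
# predicted fisheye positions
def fish(c,p):
    q=rot(c["orientation"]).inv().apply(np.array(p)-c["xyz"]);v=np.array([q[0],-q[1]]);th=np.arctan2(np.linalg.norm(v),-q[2])
    return (c["mtx"][:2,2]+297.319*th*v/np.linalg.norm(v)).round(1)
ex=np.array([np.cos(.027),np.sin(.027),0]);ey=np.array([-ex[1],ex[0],0]);g=np.array([.5475,-.1945,.204])
for a,b in((17,18),(17,-18),(-17,-18),(-17,18)): print(fish(c,g+ex*a/1e3+ey*b/1e3))
E
```

```text
[-0.542  0.14   1.514  0.     1.488 -2.14 ] [ 0.54622462 -0.19145403  0.30032074] (array([ -1.2,  -3.2, 140.3]), array([ 0.0005, -0.0002, -0.0005]))
[ 0.4723549  -0.19412373  0.44196109] [ 0.69061897 -0.1017927  -0.10541526  0.70821699]
[273.8 211.4]
[231.9 211.5]
[230.8 173. ]
[274.5 172.9]
```

View pics/w1.png

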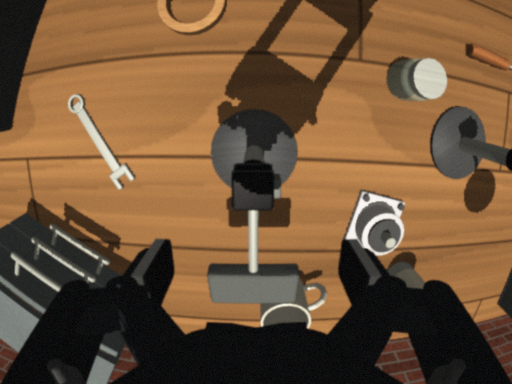

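```bash
python3 - <<'E'
import pickle
from h import *
c=pickle.load(open("v1.pkl","rb"))["wrist"];im=c["image"]
z=cv2.resize(im[150:290,200:310],None,fx=4.2,fy=4.2,interpolation=cv2.INTER_NEAREST)
cv2.imwrite("pics/w1z.png",cv2.cvtColor(z,cv2.COLOR_RGB2BGR))
def fz(u,v,h):
    K=c["mtx"];x,y=u-K[0,2],v-K[1,2];r=np.hypot(x,y);t=r/K[0,0]
    d=rot(c["orientation"]).apply([np.sin(t)*x/r,-np.sin(t)*y/r,-np.cos(t)]);return (c["xyz"]+d*(h-c["xyz"][2])/d[2]).round(4)
m=im.max(2)
for v in(195,200,205):
    print(v,m[v,225:285].tolist())
for v in (235,250):print(v,m[v,240:265].tolist())
for u,v in((232,200),(274.5,200),(252.5,240),(252.8,262)): print(fz(u,v,.204),fz(u,v,.173))
E
```

```text
195 [180, 178, 180, 173, 176, 164, 124, 66, 42, 50, 65, 66, 65, 64, 64, 63, 64, 65, 60, 65, 64, 63, 62, 60, 63, 60, 58, 59, 62, 63, 63, 61, 57, 52, 58, 53, 53, 56, 55, 49, 51, 51, 50, 53, 50, 51, 41, 30, 56, 117, 147, 149, 145, 146, 138, 130, 154, 176, 177, 176]
200 [166, 134, 83, 67, 66, 57, 49, 30, 38, 49, 58, 61, 65, 65, 60, 64, 63, 62, 61, 60, 60, 57, 60, 59, 58, 57, 54, 58, 61, 59, 55, 54, 55, 56, 54, 58, 54, 58, 51, 53, 53, 55, 52, 53, 48, 46, 39, 26, 36, 54, 65, 70, 66, 67, 64, 67, 65, 68, 69, 67]
205 [168, 130, 82, 66, 64, 64, 49, 34, 33, 45, 53, 57, 58, 59, 57, 57, 58, 61, 56, 59, 57, 55, 58, 56, 54, 58, 56, 55, 52, 55, 55, 55, 49, 55, 50, 52, 48, 52, 50, 45, 47, 51, 49, 46, 47, 40, 35, 27, 40, 58, 63, 68, 63, 67, 66, 68, 69, 66, 69, 64]
235 [176, 177, 178, 176, 176, 175, 175, 174, 165, 171, 191, 211, 229, 230, 219, 198, 173, 157, 159, 172, 177, 177, 170, 171, 174]
250 [105, 107, 104, 107, 106, 105, 104, 109, 133, 164, 186, 209, 224, 228, 216, 195, 173, 140, 117, 109, 104, 107, 111, 111, 114]
[ 0.5545 -0.2119  0.204 ] [ 0.5652 -0.2142  0.173 ]
[ 0.5536 -0.1759  0.204 ] [ 0.5642 -0.1735  0.173 ]
[ 0.5918 -0.1937  0.204 ] [ 0.6074 -0.1937  0.173 ]
[ 0.6147 -0.193   0.204 ] [ 0.6333 -0.1928  0.173 ]
```

View pics/w1z.png

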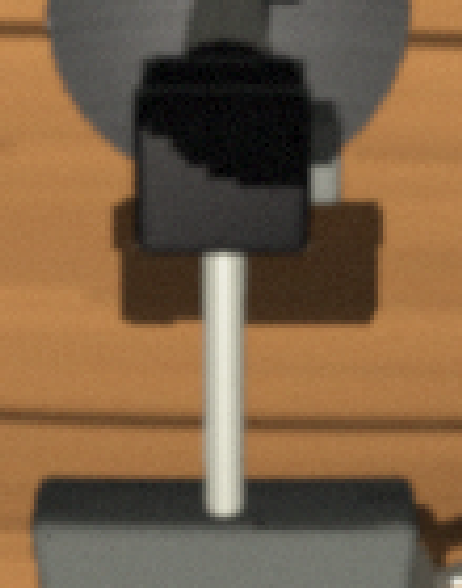

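Emit:
step_arm:
  targets: "-1 -1 20 0 0 0; -1 -1 50 0 0 0; -1 -1 80 0 0 0; -1 -1 110 0 0 0; -1 -1 130 0 0 0; -1 -1 140 0 0 0; -1 -1 140 0 0 0; -1 -1 140 0 0 0"

```text
time_s: 3.3
eef_pos: [0.5483, -0.1939, 0.1615]
eef_rot: [0.001, -0.013, 1.0, -0.001]
wrist_force: [0.8, -0.7, 1.7]
opening: 1.0
```

```bash
python3 - <<'E'
from h import *
from bench import ctrl,optics
c=optics.camera("wrist");cv2.imwrite("pics/w2.png",cv2.cvtColor(c["image"],cv2.COLOR_RGB2BGR))
c=optics.camera("scene");cv2.imwrite("pics/s2.png",cv2.cvtColor(cv2.resize(c["image"][150:270,150:310],None,fx=4,fy=4),cv2.COLOR_RGB2BGR))
o=ctrl.get_obs();print(o["q"].round(3),o["eef_pos"],o["wrist_force"],cmd(o,[.5475,-.193,.16],.027))
E
```

```text
[-0.544  0.264  1.655 -0.     1.22  -2.14 ] [ 0.54827415 -0.19413073  0.16148781] [-0.40942182 -0.17190711 -0.30674846] (array([0.7, 1.2, 1.5]), array([-0.0011,  0.0017, -0.0016]))
```

View pics/w2.png

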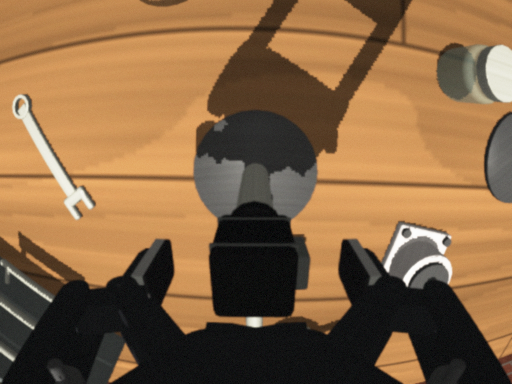

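View pics/s2.png

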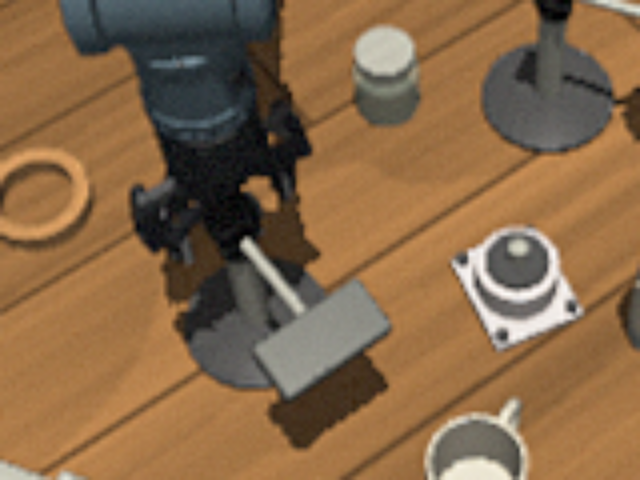

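Emit:
step_arm:
  targets: "0 0 3 0 0 0; 0 0 3 0 0 0; 0 0 3 0 0 0; 0 0 3 0 0 0"
  grip: 48

```text
time_s: 3.9
eef_pos: [0.5476, -0.1931, 0.1573]
eef_rot: [-0.0, -0.013, 1.0, 0.001]
wrist_force: [-1.7, 4.3, 2.3]
opening: 0.476
```

```bash
python3 - <<'E'
from h import *
from bench import ctrl,optics
c=optics.camera("wrist");cv2.imwrite("pics/w3.png",cv2.cvtColor(cv2.resize(c["image"][180:384,130:390],None,fx=2.8,fy=2.8),cv2.COLOR_RGB2BGR))
o=ctrl.get_obs();print(o["opening"],o["eef_pos"],o["wrist_force"],o["torque"])
E
```

```text
0.481539892857705 [ 0.54761826 -0.19317533  0.15733231] [-1.46323909  5.30935647  3.44816607] [0.78297262 0.15762994 0.01446934]
```

View pics/w3.png

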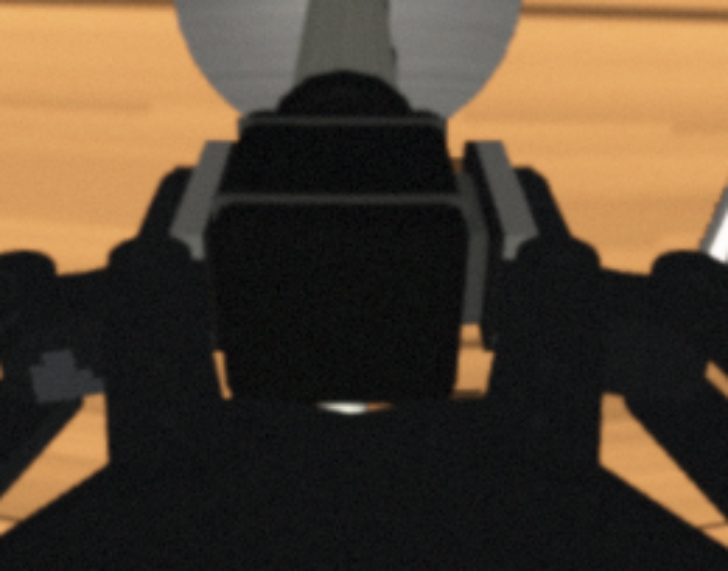

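Emit:
step_arm:
  targets: "0 -1 0 0 0 0; 0 -1 0 0 0 0; 0 -1 0 0 0 0; 0 -1 0 0 0 0; 0 -1 0 0 0 0"
  grip: 20

```text
time_s: 4.58
eef_pos: [0.5477, -0.1944, 0.1579]
eef_rot: [0.0, -0.012, 1.0, 0.001]
wrist_force: [-2.0, 4.0, 5.7]
opening: 0.427
```

```bash
python3 - <<'E'
from h import *
from bench import ctrl,optics
c=optics.camera("wrist");cv2.imwrite("pics/w4.png",cv2.cvtColor(cv2.resize(c["image"][180:384,130:390],None,fx=2.8,fy=2.8),cv2.COLOR_RGB2BGR))
o=ctrl.get_obs();print(o["opening"],o["opening"]*85,o["eef_pos"],o["wrist_force"],o["torque"])
E
```

```text
0.42763078498624646 36.34861672383095 [ 0.54767466 -0.19439747  0.15785749] [-1.71395594  3.82934049  7.12362651] [ 1.68655131  0.38833105 -0.02833793]
```

View pics/w4.png

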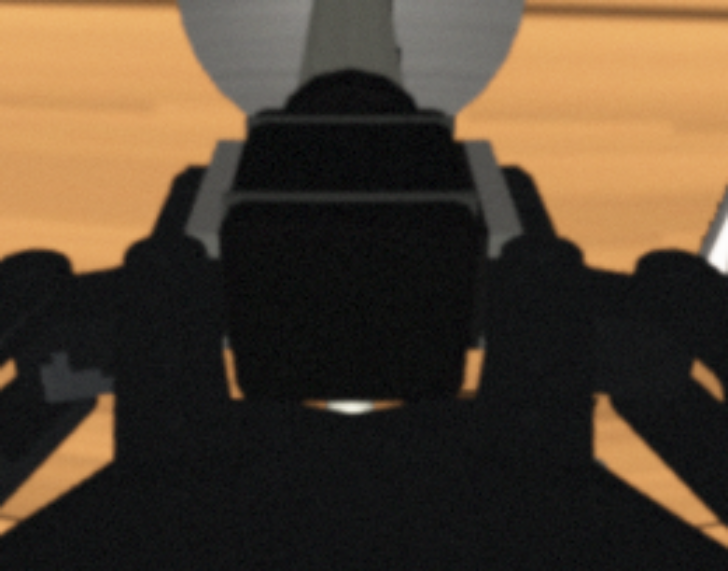

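Emit:
step_arm:
  targets: "0 0 -3 0 0 0; 0 0 -7 0 0 0; 0 0 -12 0 0 0; 0 0 -16 0 0 0; 0 0 -20 0 0 0; 0 0 -20 0 0 0"

```text
time_s: 5.38
eef_pos: [0.5476, -0.1945, 0.1777]
eef_rot: [-0.0, -0.013, 1.0, 0.0]
wrist_force: [2.9, 5.2, -3.1]
opening: 0.43
```

```bash
python3 - <<'E'
from h import *
from bench import ctrl,optics
c=optics.camera("wrist");cv2.imwrite("pics/w5.png",cv2.cvtColor(cv2.resize(c["image"][180:384,130:390],None,fx=2.8,fy=2.8),cv2.COLOR_RGB2BGR))
o=ctrl.get_obs();print(o["opening"],o["opening"]*85,o["eef_pos"],o["wrist_force"],o["torque"])
E
```

```text
0.42814621711199663 36.39242845451972 [ 0.54760608 -0.19444093  0.17749548] [ 2.98795201  4.55195099 -3.32205796] [ 2.06866203e+00 -3.73236485e-01  7.97404166e-04]
```

View pics/w5.png

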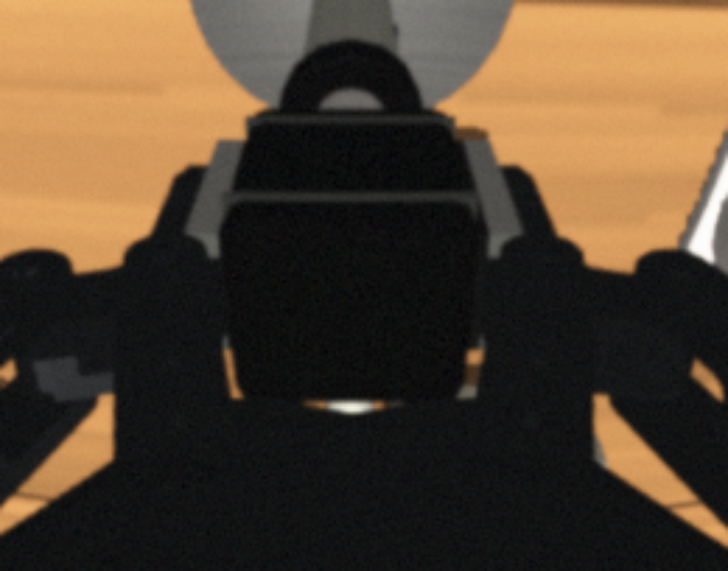

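The block rises with the gripper and stays in the same place between the pads. The collar has now separated from the block. I'll carry on past the first stop, then creep to the end stop.

Emit:
step_arm:
  targets: "0 0 -10 0 0 0; 0 0 -22 0 0 0; 0 0 -34 0 0 0; 0 0 -46 0 0 0; 0 0 -58 0 0 0; 0 0 -68 0 0 0; 0 0 -75 0 0 0; 0 0 -75 0 0 0"

```text
time_s: 6.42
eef_pos: [0.5476, -0.1945, 0.2528]
eef_rot: [0.0, -0.013, 1.0, 0.0]
wrist_force: [2.0, 4.6, -2.2]
opening: 0.43
```

Emit:
step_arm:
  targets: "0 0 -2 0 0 0; 0 0 -4 0 0 0; 0 0 -4 0 0 0"

```text
time_s: 6.8
eef_pos: [0.5476, -0.1945, 0.2562]
eef_rot: [-0.0, -0.013, 1.0, 0.0]
wrist_force: [2.8, 4.1, -3.3]
opening: 0.429
```

Emit:
step_arm:
  targets: "0 0 -1 0 0 0; 0 0 -1 0 0 0; 0 0 -2 0 0 0; 0 0 -2 0 0 0"

```text
time_s: 7.3
eef_pos: [0.5476, -0.1944, 0.2579]
eef_rot: [-0.0, -0.013, 1.0, 0.0]
wrist_force: [4.7, 3.9, -4.9]
opening: 0.431
```

Emit:
step_arm:
  targets: "0 0 -0.5 0 0 0; 0 0 -1 0 0 0; 0 0 -1 0 0 0"

```text
time_s: 7.68
eef_pos: [0.5476, -0.1945, 0.2579]
eef_rot: [-0.0, -0.013, 1.0, 0.001]
wrist_force: [6.4, 3.6, -9.1]
opening: 0.43
```

The height stopped at 0.2579 (100 mm above the start) while the upward pull grew to 9 N, so this is the end stop. I'll check it in the pictures.

```bash
python3 - <<'E'
from h import *
from bench import ctrl,optics
t=optics.camera("top");s=optics.camera("scene");w=optics.camera("wrist")
ex=np.array([np.cos(.027),np.sin(.027),0]);g=np.array([.5475,-.1943,.282])
for n,c in(("top",t),("scene",s)):
    L=g+ex*.122; L[2]=.273
    print(n,"pred lamp top centre at 0.100",proj(c,L),"at 0.05",proj(c,L-[0,0,.05]))
    g_=c["image"].astype(int);sat=g_.max(2)-g_.min(2);m=g_.max(2)
    u,v=map(int,proj(c,L));mk=((sat<25)&(m>95)&(m<190)).astype(np.uint8);k=cv2.connectedComponentsWithStats(mk,connectivity=4)
    l=k[1][v,u];print(k[2][l],k[3][l])
o=ctrl.get_obs();print(o["opening"],o["eef_pos"],o["wrist_force"])
a=cv2.resize(s["image"][130:290,150:350],None,fx=2,fy=2);b=cv2.resize(w["image"][180:384,130:390],(400,320))
cv2.imwrite("pics/f.png",cv2.cvtColor(np.hstack([a,b]),cv2.COLOR_RGB2BGR))
E
```

```text
top pred lamp top centre at 0.100 (np.float64(317.49359624939814), np.float64(149.7430159521528)) at 0.05 (np.float64(314.6516371629906), np.float64(153.74361621727678))
[301 142  25  15 271] [311.14760148 148.9298893 ]
scene pred lamp top centre at 0.100 (np.float64(227.10626632322789), np.float64(216.98837825256635)) at 0.05 (np.float64(228.64260208423443), np.float64(225.22258484053032))
[209 203  37  31 572] [226.58041958 218.04895105]
0.42871120338494284 [ 0.54758754 -0.19444581  0.25795596] [ 5.50881936  3.19621996 -8.15302542]
```

View pics/f.png

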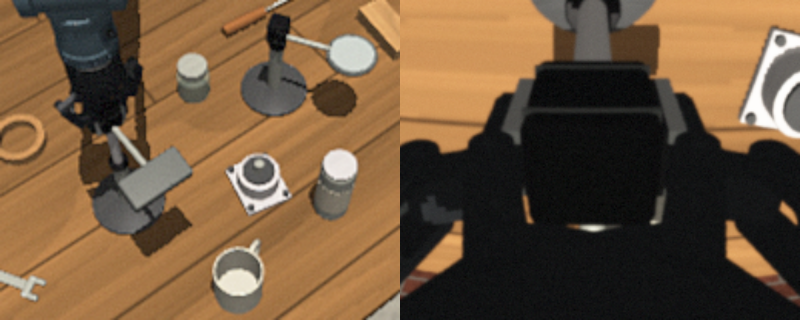

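The lamp is at (226.6, 218.0) in the scene view. The prediction for 0.100 is (227.1, 217.0), with the same 1 px offset the mask showed before. The block sits unchanged between the pads, and nothing else has moved.

```bash
python3 -c "
from bench import ticket
print(ticket.hand_in())"
```

```text
the job is handed in; nothing more can be done
None
```

I gripped the light's block across the button, squeezed it in, and pulled the mast up past the first stop to the second. I handed the job in at about 8 s with the arm still holding it there, gripper closed.

**Checks that agreed**
- **Height:** the tool rose 100.1 mm. It then stayed put when I commanded 1 mm more, and the downward pull on the wrist grew from about 3 N to 8–9 N, so it is at the end stop.
- **Scene camera:** the lamp is within about 1 px of where it should be with the mast at 0.100.
- **Surroundings:** the last scene picture showed the mirror stand and the loose things in view where they were. The offcut was only partly in view, and I compared by eye, without measuring.

**Checks that were weaker or disagreed**
- **Button:** I inferred that it is in and did not see it directly. The gripper reads 36.4 mm, not the 38 mm expected. I put that down to how the opening reading scales, since the mast came free at once and passed the first stop.
- **Top camera:** the lamp outline came out 6 px off to one side (311 against 317.5), probably because only part of the lamp was picked out. I relied on the scene camera and the force reading instead.
- **Sideways force:** about 3–6 N sideways remains on the wrist, well under the limit.

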